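# Swing a chopping board home about its stop peg and latch it

## Task

The chopping board lies askew on the metal prep plate. Push it along the plate, without lifting it, until its notched corner bears on the red peg; then, with the notch still bearing on the peg, push the opposite corner so that the board swings round the peg until its long edge lies flush on the dark rail, and keep it pressed home against rail and peg for about a second with a push of roughly 12 to 15 N (never push it with more than 20 N). Then swing the cleat by its yellow post fully over the board, let go, and leave everything else on the worktop where it is.

Things in the scene. Friction and masses are not known exactly. Their poses are not given: they have to be found in the camera images.
- station: Aluminium prep plate fixed on the worktop, 4 mm thick; carries peg, rail and cleat. Origin on the worktop (z = 0); the plate spans x -165 to 95, y -205 to 185 mm in this frame. x points from the open side to the rail, y runs along the rail. Home, the board's axes are parallel to these and its origin lies at about (-51, -77, 4) mm in this frame.
- peg: Red upright fixed peg, 16 mm diameter, 32 mm tall, top 36 mm above the worktop. Origin at the centre of its foot on the plate; it is at (-60, -85, 4) mm in the station frame. With the notch bearing on it, a straight push along the board wedges the board between peg and fingers and the force climbs fast; moving the push along an arc about the peg turns it.
- rail: Dark steel fixed rail, 145 mm long (station y), 14 mm thick, top 30 mm above the worktop. Origin at the foot of the face that looks to the board (to station -x), half-way along; at (69.5, -17.5, 4) mm in the station frame. The board, home, stands out 58 mm past the rail's +y end.
- board: Bamboo board, 18 mm thick, 0.4 to 0.6 kg. Fills x -30 to 120, y -30 to 190 mm of its frame but for a square notch (x<0, y<0); origin at the notch's inner corner, underside. Starts 0.3-0.5 rad counter-clockwise of home, notch 25-55 mm from the peg. Home: peg centre at (-9, -8) in its frame. Slides at 2-4 N; pushed to its -y on edge y=190 near x=85, peg bearing, it turns clockwise and seats.
- cleat (a joint): Angle (rad) of the flat steel cleat about an upright pivot: 0 = open, along station -x; grows clockwise seen from above to its stop at 1.6; at 1.57 it points along station +y, over the board's end. Turns with about 1 N at the post and stays where left. Bar 18 mm wide, 26 to 34 mm above the worktop (4 mm over the board), reaching 78 mm from the pivot.
- cleat_post (a point): Yellow upright post on the cleat, 16 mm diameter, from 34 to 80 mm above the worktop, 70 mm from the pivot; this point is on its axis, 60 mm above the worktop. Push it sideways to swing the cleat.
- cleat_pivot (a point): Pivot axis of the cleat, 30 mm above the worktop, at (20, -140) mm in the station frame.
- salt_jar: Bystander: small glass jar, 44 mm diameter, 75 mm tall, just beyond the rail. Origin under its centre.
- spoon: Bystander: wooden spoon lying beyond the station. Origin under its middle.
- soap: Bystander: yellow bottle, 60 mm diameter, 200 mm tall. Origin under its centre.
- mug: Bystander: blue mug, 80 mm diameter, 90 mm tall, on the pink mat. Origin under its centre.
- bowl: Bystander: white bowl, 130 mm diameter, 50 mm tall, on the pink mat. Origin under its centre.

How it is judged:
On the way, in this order (a step that is already met when the one before it is completed fails the run):
1. the board's notch bears on the red peg while the board is still askew (contact force between board and peg above 0.5 N and angle between the x axis of board and the x axis of station, either way round above 0.1 rad and x of peg in the frame of board between -0.045 and -0.006 m and y of peg in the frame of board between -0.011 and -0.005 m), for 0.1 s.
2. the board lies flush on the rail and is held pressed on rail and peg (at least 3 N on the rail, 2.5 N on the peg) for half a second (x of board in the frame of station between -0.0555 and -0.047 m and y of board in the frame of station between -0.0805 and -0.0735 m and angle between the x axis of board and the x axis of station, either way round below 0.03 rad and contact force between board and rail above 3 N and contact force between board and peg above 2.5 N), for 0.5 s.
3. the cleat is swung over the board, which stays home (x of board in the frame of station between -0.0555 and -0.047 m and y of board in the frame of station between -0.0805 and -0.0735 m and angle between the x axis of board and the x axis of station, either way round below 0.03 rad and value of joint cleat above 1.4 rad), for 0.2 s.
At the end, for the whole second after the job is handed in: The board lies flat and at rest on the plate, its notch on the peg and its long edge on the rail (each within about 4 mm, askew by less than 0.03 rad), and the cleat is over the board (beyond 1.4 rad) (all of step 3 and height (world z) of board below 0.008 m and angle between board's own z axis and vertical below 0.05 rad and linear speed of board below 0.01 m/s and angular speed of board below 0.05 rad/s); the robot touches nothing.
It fails at once if the robot pushes the board with more than 20 N (contact force between any of the arm, the fingers and board above 20 N).
It fails at once if the board is lifted or tipped (height (world z) of board above 0.014 m or angle between board's own z axis and vertical above 0.12 rad).
It fails at once if another thing on the worktop is moved by more than 20 mm (distance of any of salt_jar, spoon, soap, mug, bowl from where it was at the start of the episode above 0.02 m).
It also fails if it takes over 72 s, if anything falls off the work surface, if the arm or the gripper's body presses on something with over 40 N, if the wrist force passes 120 N, or if a joint passes its speed limit or range.

## Robot

A 7-joint arm with a two-finger parallel gripper is mounted at the origin on the work surface. World frame = base frame: x ahead of the robot, y to its left, z up, the work surface at z = 0. Lengths are in m, angles in rad, forces in N, time in s.
With the tool pointing down it reaches from about 0.425 to 0.925 m from the base axis. Payload 6.8 kg.
Tool frame: the origin (TCP) lies midway between the tips of the shut fingers; the grasp point (between the pads) lies 19 mm behind it; z points along the fingers, y is the direction in which the jaws open and shut (so a half turn about z gives the same grasp; the last joint's range is limited). The gripper opens to 85 mm and grips with 20 to 120 N. Pads are 22 mm wide; open, the fingers measure 114 mm over their backs; the gripper's body (76 mm by 85 mm) begins 54 mm behind the grasp point. The pads swing forward as they close: fully open they stand 13 mm farther back than shut.
Start: joints at [1.11, 0.477, 0.022, 1.555, -0.011, 1.109, -0.083], TCP at [0.233, -0.633, 0.231] pointing down, gripper open.
Joint ranges: [-2.96, 2.96], [-0.34, 2.1], [-1.41, 1.46], [0.24, 2.44], [-1.37, 4.51], [0.17, 1.92], [-2.96, 2.96]. Speed limits (rad/s): [2.39, 2.39, 3.14, 3.14, 3.14, 3.14, 3.14].

## Interface

Orientations are given as a unit quaternion [w, x, y, z].
In Python, from station import status, eyes, workorder gives the robot as it stands. The module is installed in compiled form; this text tells all that it offers.
- The arm moves only by the shell command python3 -m jog 'ROWS' [FORCE]. ROWS is text: rows parted by semicolons, each of 7 numbers parted by spaces: the shift along the tool's x, y, z in m, then the turn, a rotation vector about the tool's x, y, z in degrees, then the finger opening in m, from 0 to 0.0854. In form: dx dy dz rx ry rz jaw; .... A call has 1 to 5 rows; each row is the pose to reach, as a shift and turn from the pose commanded when the call began, along the tool's axes at that moment; what a row does not reach only later rows make up. A row lasts 1/10 s, in which the tool goes at most 50 mm and 8.59 degrees, less where a joint would pass 70% of its speed; a pose out of reach is approached as far as the arm can. A call with a gripper value outside its range is refused whole. The fingers move at their own pace and stop on an object; FORCE is the grip in N (left out, the last holds). Time passes only in rows, so rows that repeat a pose let the fingers close. It gives the time, the measured TCP pose, the force and the opening at its end, in the units of the state.
- status.get_obs(): the state, without advancing time (a new reading comes with each control period).
- eyes.read_camera(name): name is "scene" or "top" or "wrist"; returns a dict with "image" (480x640x3 uint8, red, green, blue), "intrinsics" (3x3 intrinsics, pixels), "position" and "orientation" of the camera in the world. Camera axes: x right, y up, looking along -z (the intrinsics and any distortion apply to the point x, -y, -z); pixel columns grow to the right and rows downward; lengths in m; the calibration is good to about 2 mm. A picture is of the moment at which its call begins. There is no depth.
- workorder.hand_in(): hands the job in, once; it reports no verdict.
The state is a dict: "t": time; "q": joint angles; "joint_vel": joint speeds; "joint_torque": joint torques, N m; "eef_pos": TCP position; "tool_rot": TCP orientation; "contact_force": force on the tool from outside, world axes, zero at the start; "torque": the same for the moment, N m; "gripper_width": opening from 0.0 (shut) to 1.0 (fully open).
Only numpy, scipy, OpenCV 4.12 (cv2) and the standard library are available. Lean on these libraries where they do the work, as an engineer would, in place of code of your own. Each camera call takes 0.05 s, during which the arm holds its last target.

## Working session

There is one attempt and no reset: what is moved stays moved. The work goes in short steps, Python scripts to look and compute and a shell command to move; the robot and the scene stay as the last step left them, time stands still between calls to the robot, and variables do not carry over. Pictures are saved under pics/ and viewed, and the job is handed in when it is done.

```bash
mkdir -p pics; ls; python3 - <<'E'
from station import status, eyes
import cv2
o=status.get_obs()
for k,v in o.items(): print(k,v)
for n in ("scene","top","wrist"):
    r=eyes.read_camera(n); cv2.imwrite(f"pics/{n}0.png",r["image"][:,:,::-1])
    print(n,{k:v for k,v in r.items() if k!="image"})
E
```

```text
pics
t 0.0
q [ 1.10992917  0.47781754  0.02233648  1.55649195 -0.01147836  1.10929984
 -0.08309627]
joint_vel [-4.03817798e-04  8.68903539e-05 -7.38387045e-04 -2.56516266e-04
 -1.70482681e-03 -6.19303570e-04 -9.99551358e-04]
joint_torque [-3.58961524e-04 -5.96464705e+01  1.60742261e+00 -2.81198913e+01
  1.23916240e-02  9.47138731e-03 -7.77370360e-06]
eef_pos [ 0.23297702 -0.63286385  0.23029688]
tool_rot [-9.12265735e-04  9.84480978e-01  1.75488780e-01 -2.43601978e-04]
contact_force [ 0.40274389 -0.1728764   0.76856785]
torque [ 9.81938892e-05  9.48798956e-03 -1.47994396e-02]
gripper_width 0.9998643328554307
scene {'intrinsics': array([[468.34425658,   0.        , 322.92048141],
       [  0.        , 468.34425658, 240.97069626],
       [  0.        ,   0.        ,   1.        ]]), 'position': array([ 1.31934887, -0.05684564,  0.75619731]), 'orientation': array([0.62691619, 0.26584274, 0.28229906, 0.67572995])}
top {'intrinsics': array([[577.57447121,   0.        , 321.49630527],
       [  0.        , 577.57447121, 241.49585562],
       [  0.        ,   0.        ,   1.        ]]), 'position': array([ 0.44572983, -0.0925515 ,  1.24986596]), 'orientation': array([ 0.70868244,  0.04258759, -0.0390324 , -0.70315856])}
wrist {'intrinsics': array([[334.66053716,   0.        , 316.32913055],
       [  0.        , 334.66053716, 244.35444066],
       [  0.        ,   0.        ,   1.        ]]), 'position': array([ 0.30743607, -0.6045152 ,  0.37399988]), 'orientation': array([ 0.80961054, -0.12944606,  0.0912843 , -0.56519172])}
```

View pics/top0.png

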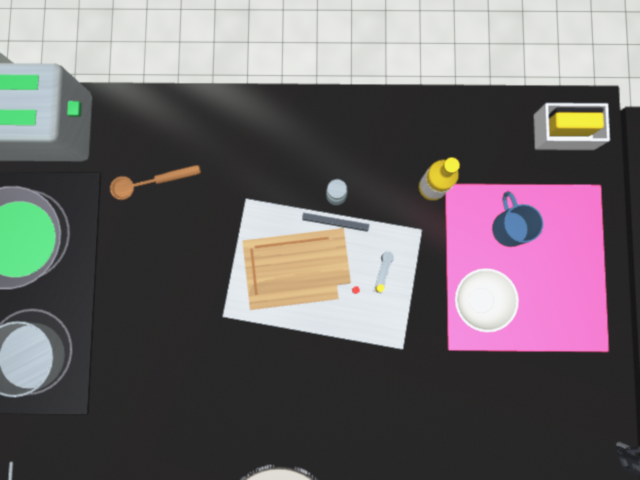

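View pics/scene0.png

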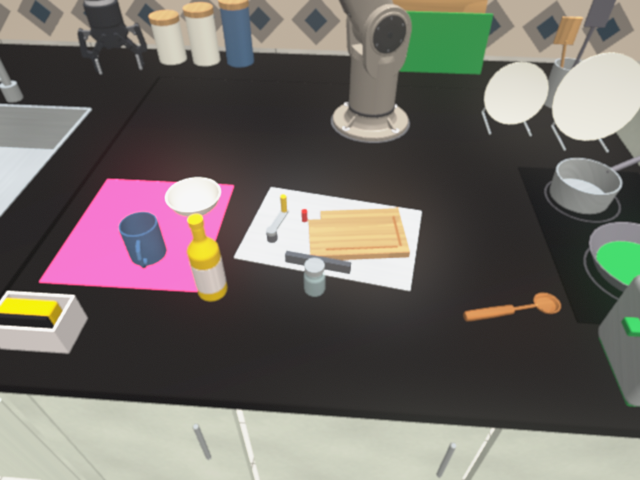

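The top view shows the plate with corners at about (245,199), (421,229), (404,348) and (223,318). The peg is at (356,290), the yellow post at (380,288), the pivot at (387,257), and the notch at about (337,285). Next I'll measure these.

```bash
cat > h.py <<'E'
import numpy as np, cv2
from scipy.spatial.transform import Rotation as R
from station import status, eyes
def rot(q): return R.from_quat([q[1],q[2],q[3],q[0]]).as_matrix()
def cast(r,uv,z):
    K=r["intrinsics"]; uv=np.atleast_2d(uv).astype(float)
    d=np.c_[(uv[:,0]-K[0,2])/K[0,0],-(uv[:,1]-K[1,2])/K[1,1],-np.ones(len(uv))]@rot(r["orientation"]).T
    p=np.array(r["position"]); return p+d*((z-p[2])/d[:,2])[:,None]
def cen(m):
    n,l,s,c=cv2.connectedComponentsWithStats(m.astype(np.uint8)*255)
    return [(s[i,4],c[i].round(1)) for i in range(1,n) if s[i,4]>8]
E
python3 - <<'E'
from h import *
for n in ("top","scene"):
    r=eyes.read_camera(n); im=r["image"]; hsv=cv2.cvtColor(im,cv2.COLOR_RGB2HSV); H,S,V=[hsv[:,:,i].astype(int) for i in range(3)]
    red=((H<6)|(H>174))&(S>150)&(V>90); yel=(H>24)&(H<33)&(S>170)&(V>100)
    print(n,"red",cen(red)); print("yel",cen(yel))
    wood=(H>10)&(H<24)&(S>50)&(V>90); print("wood",[x for x in cen(wood) if x[0]>300])
    plate=(S<40)&(V>130); print("plate",[x for x in cen(plate) if x[0]>1500])
    a=(210,185,430,355) if n=="top" else (230,180,430,300)
    c=im[a[1]:a[3],a[0]:a[2],::-1]; cv2.imwrite(f"pics/{n}_z.png",cv2.resize(c,None,fx=3.5,fy=3.5,interpolation=cv2.INTER_CUBIC))
E
```

```text
top red [(np.int32(27), array([355.4, 289.6]))]
yel [(np.int32(1037), array([576.1, 122.2])), (np.int32(726), array([443.7, 173.1])), (np.int32(15), array([379.4, 287.7]))]
wood [(np.int32(988), array([148.3, 181. ])), (np.int32(6948), array([295.3, 267.9]))]
plate [(np.int32(56474), array([313.3,  45. ])), (np.int32(1696), array([568.3, 129. ])), (np.int32(14525), array([335.6, 277.3])), (np.int32(3141), array([486.3, 299.9])), (np.int32(2886), array([ 25.6, 357.1]))]
scene red [(np.int32(34), array([303.9, 214.9]))]
yel [(np.int32(11), array([282.8, 196.8])), (np.int32(108), array([194.9, 219.4])), (np.int32(468), array([202.5, 249.7])), (np.int32(753), array([ 27.4, 306.6]))]
wood [(np.int32(469), array([197.7,   9.1])), (np.int32(1035), array([443.1,   5. ])), (np.int32(460), array([163.7,  17. ])), (np.int32(757), array([567.2,  33.2])), (np.int32(4535), array([358.3, 234.4])), (np.int32(597), array([203. , 249.7])), (np.int32(1137), array([516.3, 307.6]))]
plate [(np.int32(2703), array([382.1,  55. ])), (np.int32(13349), array([574.4, 110. ])), (np.int32(2770), array([188.5,  40.8])), (np.int32(1774), array([371. , 124.6])), (np.int32(5276), array([ 30.6, 142.3])), (np.int32(1647), array([192.9, 195. ])), (np.int32(8548), array([322.1, 240.9])), (np.int32(2999), array([ 45.1, 326.1])), (np.int32(41323), array([281.4, 445.8]))]
```

View pics/top_z.png

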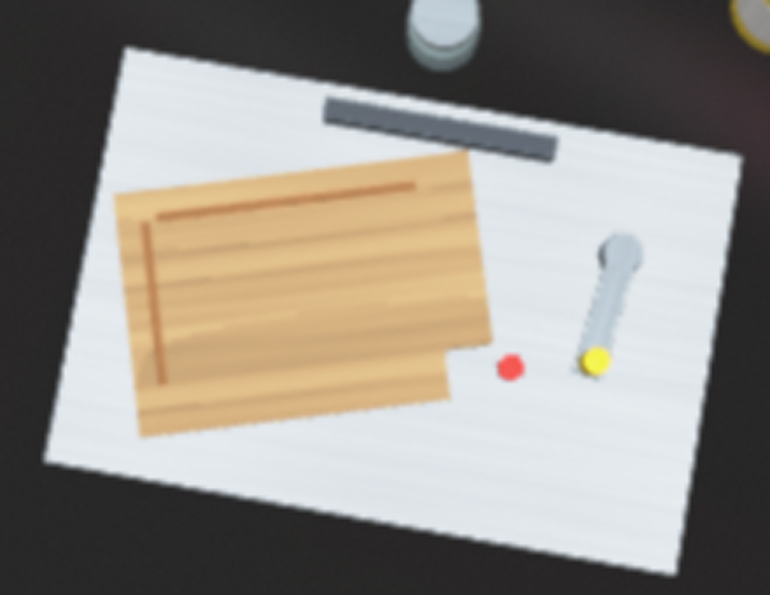

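View pics/scene_z.png

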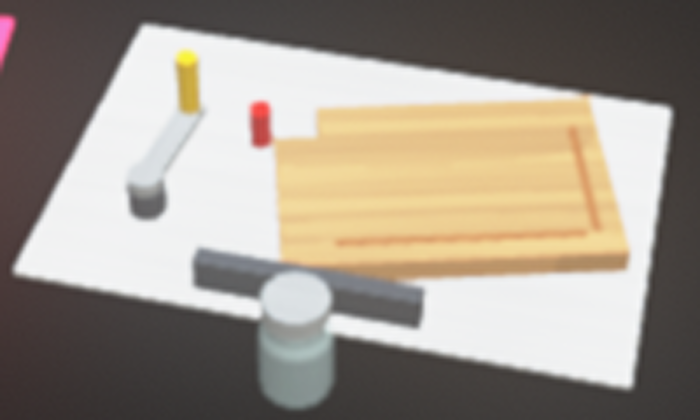

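```bash
cat >> h.py <<'E'
def masks(im):
    hsv=cv2.cvtColor(im,cv2.COLOR_RGB2HSV); H,S,V=[hsv[:,:,i].astype(int) for i in range(3)]
    return dict(red=((H<6)|(H>174))&(S>130)&(V>90), yel=(H>24)&(H<33)&(S>150)&(V>100),
      wood=(H>8)&(H<24)&(S>50)&(V>90), plate=(S<40)&(V>130))
def big(m,near):
    cs,_=cv2.findContours(m.astype(np.uint8)*255,cv2.RETR_EXTERNAL,cv2.CHAIN_APPROX_NONE)
    cs=[c for c in cs if cv2.pointPolygonTest(c,near,False)>=0]
    return max(cs,key=cv2.contourArea)
def quad(P):  # 2D metric points of outline -> 4 corners of rectangle by edge line fits
    b=cv2.boxPoints(cv2.minAreaRect(P.astype(np.float32)))
    L=[]
    for i in range(4):
        a,c=b[i],b[(i+1)%4]; t=(c-a)/np.linalg.norm(c-a); n=np.array([-t[1],t[0]])
        s=(P-a)@t; d=abs((P-a)@n); l=np.linalg.norm(c-a)
        k=(d<.007)&(s>.05*l)&(s<.95*l)
        vx,vy,x0,y0=cv2.fitLine(P[k].astype(np.float32),cv2.DIST_HUBER,0,.0005,.0005).ravel(); L.append((vx,vy,x0,y0))
    C=[]
    for i in range(4):
        a,c=L[i-1],L[i]
        t=np.linalg.solve(np.array([[a[0],-c[0]],[a[1],-c[1]]]),[c[2]-a[2],c[3]-a[3]])[0]
        C.append([a[2]+t*a[0],a[3]+t*a[1]])
    return np.array(C),L
E
python3 - <<'E'
from h import *
for n in ("top","scene"):
    r=eyes.read_camera(n); m=masks(r["image"])
    near=(400.,320.) if n=="top" else (270.,230.)
    c=big(m["plate"],near).reshape(-1,2); P=cast(r,c,.004)[:,:2]
    C,L=quad(P); print(n,"plate corners\n",C.round(4),[np.linalg.norm(C[i]-C[i-1]).round(4) for i in range(4)])
    near=(300.,265.) if n=="top" else (360.,230.)
    c=big(m["wood"],near).reshape(-1,2); P=cast(r,c,.022)[:,:2]
    C,L=quad(P); print("board corners\n",C.round(4),[np.linalg.norm(C[i]-C[i-1]).round(4) for i in range(4)])
    print("red z36",[cast(r,x[1],.036).round(4) for x in cen(m["red"])])
    print("yel z80",[(x[0],cast(r,x[1],.08).round(4)) for x in cen(m["yel"])])
r=eyes.read_camera("top")
print("pivot",cast(r,[387.3,257.5],.034))
E
```

```text
top plate corners
 [[ 0.3623 -0.2593]
 [ 0.6189 -0.3028]
 [ 0.6841  0.0817]
 [ 0.4277  0.1252]] [np.float32(0.39), np.float32(0.2602), np.float32(0.39), np.float32(0.2601)]
board corners
 [[ 0.4435  0.0641]
 [ 0.4721 -0.1503]
 [ 0.6172 -0.1311]
 [ 0.5886  0.0833]] [np.float32(0.1464), np.float32(0.2163), np.float32(0.1464), np.float32(0.2163)]
red z36 [array([[ 0.4856, -0.1579,  0.036 ]])]
yel z80 [(np.int32(1039), array([[ 0.8358, -0.6147,  0.08  ]])), (np.int32(736), array([[ 0.726 , -0.3376,  0.08  ]])), (np.int32(33), array([[ 0.488 , -0.2036,  0.08  ]]))]
scene plate corners
 [[ 0.3605 -0.2605]
 [ 0.6546 -0.309 ]
 [ 0.7636  0.0678]
 [ 0.4263  0.1256]] [np.float32(0.3917), np.float32(0.2981), np.float32(0.3922), np.float32(0.3423)]
board corners
 [[ 0.4416  0.0634]
 [ 0.4729 -0.1499]
 [ 0.6318 -0.1295]
 [ 0.6028  0.0849]] [np.float32(0.1626), np.float32(0.2156), np.float32(0.1602), np.float32(0.2163)]
red z36 [array([[ 0.5012, -0.1568,  0.036 ]])]
yel z80 [(np.int32(16), array([[ 0.4918, -0.2049,  0.08  ]])), (np.int32(119), array([[ 0.5838, -0.3847,  0.08  ]])), (np.int32(468), array([[ 0.6741, -0.3443,  0.08  ]])), (np.int32(770), array([[ 0.8392, -0.621 ,  0.08  ]]))]
pivot [[ 0.55379079 -0.22506469  0.034     ]]
```

```bash
cat >> h.py <<'E'
SA=-0.168; SO=np.array([.5594,-.0848])
def r2(a): return np.array([[np.cos(a),-np.sin(a)],[np.sin(a),np.cos(a)]])
def s2w(p): return SO+r2(SA)@np.array(p)
def w2s(p): return r2(SA).T@(np.array(p)-SO)
def go(xyz,yaw):
    o=status.get_obs(); M=rot(o["tool_rot"]); d=M.T@(np.array(xyz)-o["eef_pos"])
    T=np.c_[[np.cos(yaw),np.sin(yaw),0],[np.sin(yaw),-np.cos(yaw),0],[0,0,-1]]
    rv=np.degrees(R.from_matrix(M.T@T).as_rotvec())
    print("t %.2f pos"%o["t"],o["eef_pos"].round(4),"yaw %.3f"%np.arctan2(M[1,0],M[0,0]),"q",o["q"].round(2),"F",o["contact_force"].round(2)); print("shift mm",(d*1000).round(1),"turn",rv.round(2))
def seg(a,b,n=4): pass
def board():
    r=eyes.read_camera("top"); m=masks(r["image"])
    c=big(m["wood"],(305.,265.)).reshape(-1,2); P=cast(r,c,.022)[:,:2]; C,L=quad(P)
    e=[C[i]-C[i-1] for i in range(4)]; i=max(range(4),key=lambda i:np.linalg.norm(e[i])*(e[i][1]>0))
    yv=e[i]/np.linalg.norm(e[i]); a=np.arctan2(-yv[0],yv[1]); o=C.mean(0)-r2(a)@[.045,.080]
    sp=w2s(o); pb=r2(a).T@(s2w([-.060,-.085])-o)
    print("board in station mm",(sp*1000).round(1),"angle %.3f"%(a-SA),"peg in board mm",(pb*1000).round(1),"sizes",sorted(np.linalg.norm(x).round(4) for x in e))
    return o,a
E
python3 - <<'E'
from h import *
o,a=board(); t=o+r2(a)@[.045,.230]; print(t,a+np.pi/2)
go([.40,-.40,.235],.9); go([*t,.12],a+np.pi/2)
E
python3 -m jog '0 0 0 0 0 0 0 ' 40
```

```text
board in station mm [-56.5 -44. ] angle 0.301 peg in board mm [-15.5 -38.1] sizes [np.float32(0.1464), np.float32(0.1464), np.float32(0.2163), np.float32(0.2163)]
[0.51053352 0.11518182] 1.7035255
t 0.45 pos [ 0.2332 -0.6334  0.2312] yaw 0.353 q [ 1.11  0.48  0.02  1.56 -0.01  1.11 -0.08] F [ 0.17 -0.41  0.3 ]
shift mm [ 237.1 -161.4   -3.7] turn [-1.000e-02 -0.000e+00 -3.135e+01]
t 0.45 pos [ 0.2332 -0.6334  0.2312] yaw 0.353 q [ 1.11  0.48  0.02  1.56 -0.01  1.11 -0.08] F [ 0.17 -0.41  0.3 ]
shift mm [ 518.9 -606.6  111.3] turn [-1.000e-02 -0.000e+00 -7.739e+01]
t: 0.55
eef_pos: [0.2332, -0.6334, 0.2313]
tool_rot: [0.0, 0.984, 0.175, -0.0]
contact_force: [-0.1, -0.4, -0.3]
gripper_width: 0.858
```

```bash
python3 -m jog '0.038 -0.026 0 0 0 -6 0; 0.076 -0.052 0 0 0 -12 0; 0.114 -0.078 0 0 0 -18 0; 0.152 -0.104 0 0 0 -24 0; 0.190 -0.130 0 0 0 -30 0'; python3 - <<'E'
from h import *
go([.48,-.15,.235],1.4); go([.5105,.1152,.12],1.7035)
E
```

```text
t: 1.05
eef_pos: [0.3675, -0.4443, 0.2316]
tool_rot: [0.0, 0.905, 0.426, 0.0]
contact_force: [-0.1, -0.1, -0.8]
gripper_width: 0.003
t 1.05 pos [ 0.3675 -0.4443  0.2316] yaw 0.881 q [ 0.9   0.32 -0.16  1.79  0.06  1.04  0.03] F [-0.14 -0.1  -0.79]
shift mm [ 298.6 -100.6   -3.5] turn [ 3.000e-02  2.000e-02 -2.976e+01]
t 1.05 pos [ 0.3675 -0.4443  0.2316] yaw 0.881 q [ 0.9   0.32 -0.16  1.79  0.06  1.04  0.03] F [-0.14 -0.1  -0.79]
shift mm [ 522.5 -246.   111.3] turn [ 3.000e-02  3.000e-02 -4.715e+01]
```

```bash
python3 -m jog '0.045 -0.016 0 0 0 -6 0; 0.09 -0.032 0 0 0 -12 0; 0.135 -0.048 0 0 0 -18 0; 0.18 -0.064 0 0 0 -24 0; 0.225 -0.080 0 0 0 -30 0'; python3 - <<'E'
from h import *
go([.5105,.1152,.12],1.7035)
E
```

```text
t: 1.55
eef_pos: [0.4496, -0.22, 0.2317]
tool_rot: [0.001, 0.764, 0.646, 0.0]
contact_force: [1.0, 0.2, 0.7]
gripper_width: 0.002
t 1.55 pos [ 0.4496 -0.22    0.2317] yaw 1.404 q [ 0.67  0.21 -0.38  1.94  0.1   1.    0.07] F [1.03 0.16 0.67]
shift mm [340.7   4.4 111.5] turn [  0.04   0.04 -17.16]
```

```bash
python3 -m jog '0.045 0 0 0 0 -3.4 0; 0.09 0 0 0 0 -6.8 0; 0.135 0 0.005 0 0 -10.2 0; 0.18 0.001 0.015 0 0 -13.6 0; 0.225 0.002 0.030 0 0 -17 0'; python3 - <<'E'
from h import *
go([.5105,.1152,.12],1.7035)
E
```

```text
t: 2.05
eef_pos: [0.4902, 0.0013, 0.2021]
tool_rot: [0.001, 0.661, 0.751, 0.001]
contact_force: [1.0, -0.2, 0.0]
gripper_width: 0.004
t 2.05 pos [0.4902 0.0013 0.2021] yaw 1.698 q [ 0.36  0.26 -0.57  1.99  0.17  0.94 -0.16] F [ 0.99 -0.17  0.03]
shift mm [110.5  34.4  82.1] turn [ 0.16  0.05 -0.29]
```

```bash
python3 -m jog '0.035 0.011 0.025 0 0 0 0; 0.07 0.022 0.05 0 0 0 0; 0.108 0.034 0.075 0 0 0 0; 0.108 0.034 0.080 0 0 0 0; 0.108 0.034 0.080 0 0 0 0'; python3 - <<'E'
from h import *
go([.5105,.1152,.010],1.7035)
E
```

```text
t: 2.55
eef_pos: [0.5087, 0.1118, 0.1203]
tool_rot: [-0.001, 0.66, 0.751, -0.001]
contact_force: [-0.5, -0.9, 0.0]
gripper_width: -0.003
t 2.55 pos [0.5087 0.1118 0.1203] yaw 1.699 q [ 0.12  0.43 -0.56  1.99  0.31  0.81 -0.49] F [-0.48 -0.91  0.02]
shift mm [  3.1   2.4 110.3] turn [-0.13 -0.   -0.25]
```

```bash
python3 -m jog '0.003 0.002 0.04 0 0 0 0; 0.003 0.002 0.08 0 0 0 0; 0.003 0.002 0.100 0 0 0 0; 0.003 0.002 0.109 0 0 0 0; 0.003 0.002 0.109 0 0 0 0'; python3 - <<'E'
from h import *
go([.5105,.1152,.011],1.7035)
r=eyes.read_camera("top"); cv2.imwrite("pics/top1.png",cv2.resize(r["image"][150:360,190:440,::-1],None,fx=3,fy=3,interpolation=cv2.INTER_CUBIC))
r=eyes.read_camera("wrist"); cv2.imwrite("pics/w1.png",r["image"][:,:,::-1])
E
```

```text
t: 3.05
eef_pos: [0.5112, 0.1129, 0.0122]
tool_rot: [0.0, 0.662, 0.75, -0.001]
contact_force: [-1.2, 0.8, -0.2]
gripper_width: -0.002
t 3.05 pos [0.5112 0.1129 0.0122] yaw 1.695 q [ 0.03  0.59 -0.46  2.04  0.45  0.61 -0.62] F [-1.17  0.79 -0.23]
shift mm [ 2.3 -0.4  1.2] turn [-0.04  0.05 -0.49]
```

View pics/top1.png

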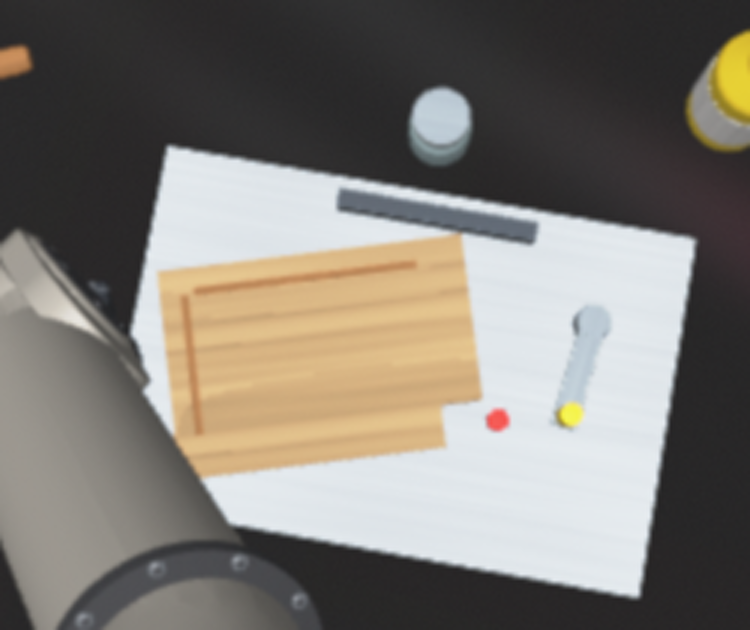

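View pics/w1.png

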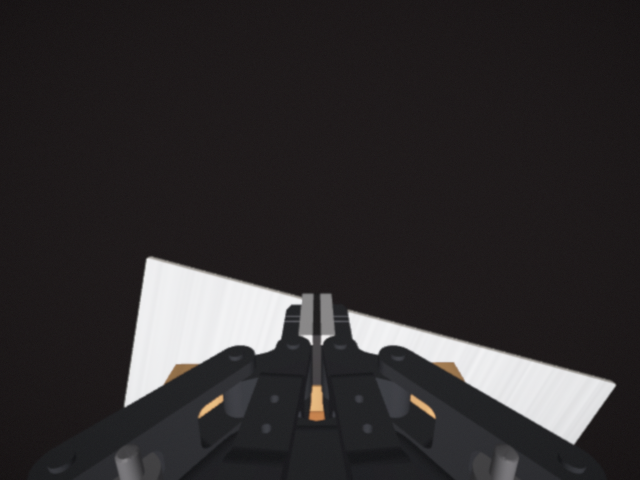

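The arm hides the board's lower left corner in the top view. In the wrist view the fingers are centred on the board's end (board edges at u≈170 and 460, fingers at 317). I'll start the push.

```bash
python3 -m jog '-0.006 0 0.001 0 0 0 0; -0.012 0 0.001 0 0 0 0; -0.018 0 0.001 0 0 0 0; -0.022 0 0.001 0 0 0 0; -0.024 0 0.001 0 0 0 0'; python3 -m jog '-0.002 0 0 0 0 0 0; -0.004 0 0 0 0 0 0; -0.006 0 0 0 0 0 0; -0.008 0 0 0 0 0 0; -0.010 0 0 0 0 0 0';  python3 - <<'E'
from h import *
go([.5105,.1152,.011],1.7035)
r=eyes.read_camera("top"); cv2.imwrite("pics/top2.png",cv2.resize(r["image"][150:360,190:440,::-1],None,fx=3,fy=3,interpolation=cv2.INTER_CUBIC))
E
```

```text
t: 3.65
eef_pos: [0.5143, 0.0896, 0.0114]
tool_rot: [0.0, 0.662, 0.75, -0.0]
contact_force: [-0.2, 0.0, -0.4]
gripper_width: -0.002
t: 4.15
eef_pos: [0.5154, 0.081, 0.0113]
tool_rot: [-0.0, 0.661, 0.75, 0.0]
contact_force: [-1.4, 2.9, 0.6]
gripper_width: 0.0
t 4.15 pos [0.5154 0.081  0.0113] yaw 1.697 q [ 0.09  0.59 -0.46  2.05  0.46  0.6  -0.56] F [-1.42  2.93  0.63]
shift mm [34.5 -0.6  0.3] turn [ 0.01 -0.03 -0.35]
```

View pics/top2.png

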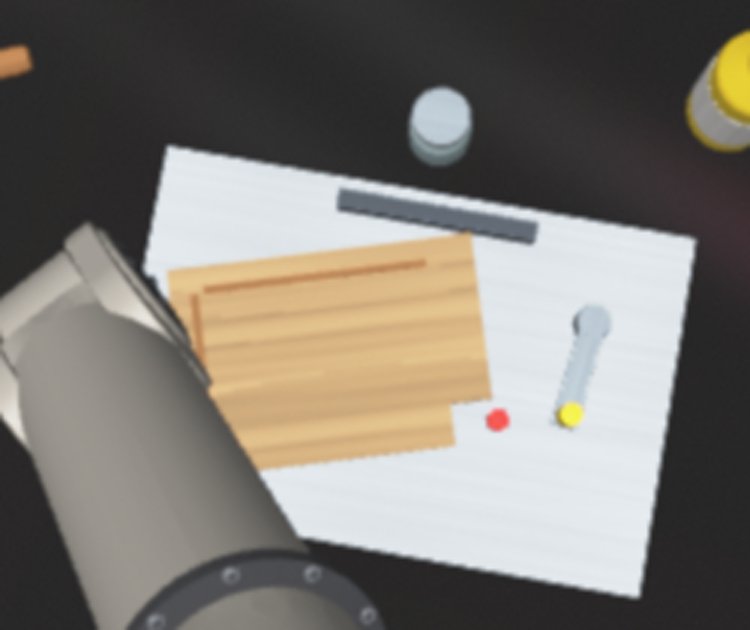

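The board moved about 7 mm. Its front corner (470,234) is now close to the rail, so I'll continue along station -y. I'll also write an edge-based estimate that copes with the occlusion.

```bash
cat >> h.py <<'E'
def board2(sx,sy,ang,sx_=None):
    """edge fits (rail-side long edge, -y end edge) from a rough prior in station mm/rad"""
    r=eyes.read_camera("top"); m=masks(r["image"])
    n,l,s,_=cv2.connectedComponentsWithStats(m["wood"].astype(np.uint8))
    a=ang+SA; o=s2w([sx/1000,sy/1000])
    c=big(m["wood"],(320.,262.)).reshape(-1,2)
    for k in range(3):
        P=cast(r,c,.022)[:,:2]; B=(P-o)@r2(a)
        e1=P[(abs(B[:,0]-.118)<.009)&(B[:,1]>-.02)&(B[:,1]<.15)]; e2=P[(abs(B[:,1]+.028)<.009)&(B[:,0]>.01)&(B[:,0]<.11)]
        f=lambda p:cv2.fitLine(p.astype(np.float32),cv2.DIST_HUBER,0,.0005,.0005).ravel()
        v1,v2=f(e1),f(e2); d1=v1[:2]*np.sign(v1[1]); d2=v2[:2]*np.sign(v2[0])
        a1=np.arctan2(-d1[0],d1[1]); a2=np.arctan2(d2[1],d2[0]); a=a1
        X=r2(a)[:,0]; Y=r2(a)[:,1]
        o=X*(v1[2:]@X-.1182)+Y*(v2[2:]@Y+.0282)
    sp=w2s(o); pb=r2(a).T@(s2w([-.060,-.085])-o)
    print("n",len(e1),len(e2),"board st",(sp*1000).round(1),"angle %.3f (short edge %.3f)"%(a-SA,a2-SA),"peg in board",(pb*1000).round(1),"corner st x %.1f"%(1000*w2s(o+r2(a)@[.12,-.03])[0]))
    t=status.get_obs()["eef_pos"][:2]; print("TCP in board",((t-o)@r2(a)*1000).round(1))
E
python3 - <<'E'
from h import *
board2(-54,-51,.3)
E
```

```text
n 79 46 board st [-54.3 -51.1] angle 0.300 (short edge 0.294) peg in board [-15.5 -30.7] corner st x 69.2
TCP in board [ 45.3 202.4]
```

```bash
python3 -m jog '-0.002 -0.0006 0 0 0 0 0; -0.004 -0.0012 0 0 0 0 0; -0.006 -0.0018 0 0 0 0 0; -0.008 -0.0024 0 0 0 0 0; -0.010 -0.003 0 0 0 0 0';  python3 - <<'E'
from h import *
go([.5105,.1152,.011],1.7035)
board2(-54,-60,.3)
E
```

```text
t: 4.75
eef_pos: [0.5137, 0.0703, 0.0113]
tool_rot: [-0.0, 0.661, 0.75, 0.0]
contact_force: [-0.9, 4.1, 0.5]
gripper_width: 0.0
t 4.75 pos [0.5137 0.0703 0.0113] yaw 1.697 q [ 0.11  0.59 -0.46  2.05  0.46  0.6  -0.54] F [-0.94  4.15  0.47]
shift mm [45.   2.5  0.3] turn [ 0.01 -0.01 -0.38]
n 78 46 board st [-53.8 -61.4] angle 0.302 (short edge 0.298) peg in board [-12.9 -20.7] corner st x 69.6
TCP in board [ 45.  201.9]
```

```bash
python3 -m jog '-0.002 -0.0006 0 0 0 0 0; -0.004 -0.0012 0 0 0 0 0; -0.006 -0.0018 0 0 0 0 0; -0.008 -0.0024 0 0 0 0 0; -0.010 -0.003 0 0 0 0 0';  python3 - <<'E'
from h import *
go([.5105,.1152,.011],1.7035)
board2(-54,-71,.3)
E
```

```text
t: 5.3
eef_pos: [0.512, 0.0599, 0.0113]
tool_rot: [0.0, 0.661, 0.75, 0.0]
contact_force: [0.5, 4.2, -0.4]
gripper_width: -0.003
t 5.30 pos [0.512  0.0599 0.0113] yaw 1.697 q [ 0.13  0.59 -0.46  2.06  0.46  0.59 -0.52] F [ 0.45  4.19 -0.35]
shift mm [55.1  5.5  0.3] turn [ 0.   -0.   -0.39]
n 78 47 board st [-53.7 -72. ] angle 0.304 (short edge 0.301) peg in board [ -9.9 -10.5] corner st x 69.8
TCP in board [ 45.3 201.9]
```

```bash
python3 -m jog '-0.001 -0.0002 0 0 0 0 0; -0.002 -0.0004 0 0 0 0 0; -0.003 -0.0006 0 0 0 0 0';  python3 -m jog '-0.0005 0 0 0 0 0 0; -0.001 0 0 0 0 0 0'; python3 - <<'E'
from h import *
go([.5105,.1152,.011],1.7035)
board2(-54,-74,.3)
E
```

```text
t: 5.65
eef_pos: [0.5118, 0.057, 0.0113]
tool_rot: [-0.0, 0.661, 0.75, 0.0]
contact_force: [-0.5, 6.3, 1.1]
gripper_width: 0.0
t: 5.85
eef_pos: [0.5118, 0.057, 0.0113]
tool_rot: [-0.0, 0.661, 0.75, 0.001]
contact_force: [-1.0, 6.7, 0.1]
gripper_width: 0.002
t 5.85 pos [0.5118 0.057  0.0113] yaw 1.697 q [ 0.14  0.59 -0.46  2.06  0.46  0.59 -0.51] F [-0.98  6.66  0.09]
shift mm [57.9  6.   0.4] turn [ 0.02 -0.08 -0.34]
n 79 46 board st [-53.6 -74.8] angle 0.302 (short edge 0.301) peg in board [-9.1 -7.8] corner st x 69.9
TCP in board [ 45.3 202.4]
```

The notch is bearing on the peg: peg in the board frame is (-9.1, -7.8) mm, the angle is 0.30 rad and the force is 6.7 N. Next I'll hold briefly, then shift the push to board x≈85.

```bash
python3 -m jog '0 0 0 0 0 0 0; 0.005 0 0 0 0 0 0; 0.012 0 0 0 0 0 0; 0.012 0.020 0 0 0 0 0; 0.012 0.040 0 0 0 0 0'; python3 -m jog '-0.002 0 0 0 0 0 0;-0.004 0 0 0 0 0 0;-0.006 0 0 0 0 0 0;-0.007 0 0 0 0 0 0;-0.008 0 0 0 0 0 0'; python3 - <<'E'
from h import *
go([.5105,.1152,.011],1.7035)
board2(-54,-74,.3)
E
```

```text
t: 6.4
eef_pos: [0.5499, 0.0725, 0.0112]
tool_rot: [0.0, 0.661, 0.75, -0.001]
contact_force: [0.0, -0.5, -0.1]
gripper_width: -0.001
t: 6.9
eef_pos: [0.5505, 0.0645, 0.0113]
tool_rot: [-0.0, 0.661, 0.75, -0.0]
contact_force: [0.1, 0.5, -0.4]
gripper_width: 0.003
t 6.90 pos [0.5505 0.0645 0.0113] yaw 1.697 q [ 0.13  0.63 -0.46  1.97  0.45  0.64 -0.5 ] F [ 0.11  0.45 -0.39]
shift mm [ 55.3 -33.3   0.3] turn [-0.03  0.02 -0.4 ]
n 79 46 board st [-53.6 -74.8] angle 0.302 (short edge 0.301) peg in board [-9.1 -7.8] corner st x 69.9
TCP in board [ 84.8 204.5]
```

```bash
cat >> h.py <<'E'
def arc(step,n=5,press=0.0):
    o=status.get_obs(); M=rot(o["tool_rot"]); yaw=np.arctan2(M[1,0],M[0,0])
    T=np.c_[[np.cos(yaw),np.sin(yaw)],[np.sin(yaw),-np.cos(yaw)]]
    p=T.T@(s2w([-.060,-.085])-o["eef_pos"][:2]); print("peg in tool mm",(p*1000).round(1))
    for k in range(1,n+1):
        f=np.radians(step*k); d=p-r2(f)@p; d[0]-=press*k/n; print("%.4f %.4f rz %.2f"%(d[0],d[1],step*k))
E
python3 - <<'E'
from h import *
arc(.8,5,0); arc(.8,5,.003)
E
```

```text
peg in tool mm [-213.1  -92.1]
-0.0013 0.0030 rz 0.80
-0.0027 0.0059 rz 1.60
-0.0040 0.0088 rz 2.40
-0.0055 0.0118 rz 3.20
-0.0069 0.0146 rz 4.00
peg in tool mm [-213.1  -92.1]
-0.0019 0.0030 rz 0.80
-0.0039 0.0059 rz 1.60
-0.0058 0.0088 rz 2.40
-0.0079 0.0118 rz 3.20
-0.0099 0.0146 rz 4.00
```

Contact first, then a short arc.

```bash
python3 -m jog '-0.001 0 0 0 0 0 0;-0.002 0 0 0 0 0 0;-0.003 0 0 0 0 0 0'; python3 -m jog '-0.0017 0.003 0 0 0 0.8 0;-0.0034 0.0059 0 0 0 1.6 0;-0.005 0.0088 0 0 0 2.4 0'; python3 - <<'E'
from h import *
arc(.8,5,.002)
go([.5105,.1152,.011],1.7035)
board2(-54,-74,.27)
E
```

```text
t: 7.25
eef_pos: [0.5514, 0.0624, 0.0114]
tool_rot: [-0.0, 0.661, 0.75, 0.0]
contact_force: [-0.4, 2.3, 0.4]
gripper_width: 0.003
t: 7.55
eef_pos: [0.5616, 0.0587, 0.0113]
tool_rot: [0.0, 0.677, 0.736, 0.001]
contact_force: [1.1, 3.3, -2.0]
gripper_width: 0.002
peg in tool mm [-210.2  -93.3]
-0.0017 0.0029 rz 0.80
-0.0035 0.0058 rz 1.60
-0.0053 0.0087 rz 2.40
-0.0071 0.0116 rz 3.20
-0.0090 0.0144 rz 4.00
t 7.55 pos [0.5616 0.0587 0.0113] yaw 1.654 q [ 0.13  0.64 -0.45  1.95  0.44  0.65 -0.51] F [ 1.06  3.25 -1.99]
shift mm [ 60.6 -46.2   0.4] turn [ 0.06 -0.05 -2.84]
n 79 47 board st [-54.1 -75.3] angle 0.251 (short edge 0.247) peg in board [-8.2 -7.9] corner st x 69.6
TCP in board [ 85.8 202. ]
```

```bash
python3 -m jog '-0.0015 0.0029 0 0 0 0.8 0;-0.003 0.0058 0 0 0 1.6 0;-0.0046 0.0087 0 0 0 2.4 0; -0.0063 0.0116 0 0 0 3.2 0'; python3 - <<'E'
from h import *
arc(.8,5,.002)
go([.5105,.1152,.011],1.7035)
board2(-54,-75,.2)
E
```

```text
t: 8.0
eef_pos: [0.5734, 0.0541, 0.0114]
tool_rot: [-0.0, 0.697, 0.717, 0.001]
contact_force: [0.8, 5.8, -1.1]
gripper_width: 0.001
peg in tool mm [-210.2  -93.2]
-0.0017 0.0029 rz 0.80
-0.0035 0.0058 rz 1.60
-0.0053 0.0087 rz 2.40
-0.0071 0.0116 rz 3.20
-0.0090 0.0144 rz 4.00
t 8.00 pos [0.5734 0.0541 0.0114] yaw 1.599 q [ 0.13  0.65 -0.44  1.92  0.43  0.66 -0.54] F [ 0.77  5.76 -1.06]
shift mm [ 62.8 -61.2   0.5] turn [ 0.05 -0.1  -6.01]
n 79 46 board st [-53.6 -75.7] angle 0.197 (short edge 0.168) peg in board [-8.1 -7.9] corner st x 70.0
TCP in board [ 86.1 201.9]
```

```bash
python3 -m jog '-0.0014 0.0029 0 0 0 0.8 0;-0.0028 0.0058 0 0 0 1.6 0;-0.0043 0.0087 0 0 0 2.4 0; -0.0060 0.0116 0 0 0 3.2 0'; python3 - <<'E'
from h import *
arc(.8,5,.002)
go([.5105,.1152,.011],1.7035)
board2(-54,-75,.13)
E
```

```text
t: 8.45
eef_pos: [0.5855, 0.0488, 0.0115]
tool_rot: [-0.0, 0.717, 0.697, 0.001]
contact_force: [2.5, 6.8, -1.7]
gripper_width: 0.0
peg in tool mm [-210.   -93.7]
-0.0017 0.0029 rz 0.80
-0.0035 0.0058 rz 1.60
-0.0053 0.0087 rz 2.40
-0.0072 0.0116 rz 3.20
-0.0090 0.0144 rz 4.00
t 8.45 pos [0.5855 0.0488 0.0115] yaw 1.543 q [ 0.13  0.66 -0.42  1.89  0.41  0.67 -0.57] F [ 2.48  6.84 -1.7 ]
shift mm [ 64.3 -76.8   0.5] turn [ 0.09 -0.12 -9.2 ]
n 79 47 board st [-52.5 -76. ] angle 0.143 (short edge 0.132) peg in board [-8.7 -7.9] corner st x 70.5
TCP in board [ 86.2 201.5]
```

```bash
python3 -m jog '-0.0014 0.0029 0 0 0 0.8 0;-0.0028 0.0058 0 0 0 1.6 0;-0.0043 0.0087 0 0 0 2.4 0; -0.0060 0.0116 0 0 0 3.2 0'; python3 - <<'E'
from h import *
arc(.8,5,.002)
go([.5105,.1152,.011],1.7035)
board2(-52,-76,.09)
r=eyes.read_camera("top"); cv2.imwrite("pics/top3.png",cv2.resize(r["image"][150:360,190:440,::-1],None,fx=3,fy=3,interpolation=cv2.INTER_CUBIC))
E
```

```text
t: 8.9
eef_pos: [0.5977, 0.0421, 0.0117]
tool_rot: [0.0, 0.736, 0.677, 0.002]
contact_force: [3.1, 6.2, -1.9]
gripper_width: -0.002
peg in tool mm [-209.4  -94.4]
-0.0017 0.0029 rz 0.80
-0.0035 0.0058 rz 1.60
-0.0053 0.0087 rz 2.40
-0.0072 0.0115 rz 3.20
-0.0091 0.0144 rz 4.00
t 8.90 pos [0.5977 0.0421 0.0117] yaw 1.487 q [ 0.13  0.67 -0.41  1.87  0.4   0.68 -0.59] F [ 3.14  6.2  -1.93]
shift mm [ 65.5 -93.    0.6] turn [  0.16  -0.11 -12.41]
n 79 47 board st [-51.1 -77.2] angle 0.091 (short edge 0.073) peg in board [-9.6 -7. ] corner st x 71.1
TCP in board [ 86.9 201.4]
```

View pics/top3.png

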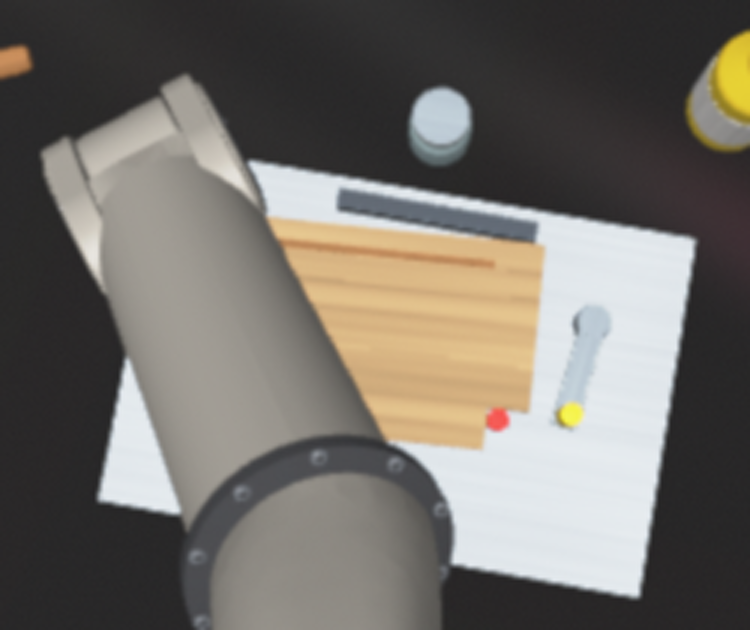

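The peg (498,420) sits in the notch and the edge is nearly on the rail. There are about 4.8° left.

```bash
python3 -m jog '-0.0014 0.0029 0 0 0 0.8 0;-0.0028 0.0058 0 0 0 1.6 0;-0.0043 0.0087 0 0 0 2.4 0; -0.0060 0.0116 0 0 0 3.2 0'; python3 -m jog '-0.001 0.0015 0 0 0 0.4 0;-0.002 0.003 0 0 0 0.8 0';python3 - <<'E'
from h import *
go([.5105,.1152,.011],1.4028)
board2(-52,-76,.01)
E
```

```text
t: 9.4
eef_pos: [0.6089, 0.0353, 0.0118]
tool_rot: [0.0, 0.755, 0.656, 0.002]
contact_force: [3.7, 6.4, -2.4]
gripper_width: 0.004
t: 9.6
eef_pos: [0.612, 0.0333, 0.012]
tool_rot: [0.0, 0.759, 0.651, 0.002]
contact_force: [3.8, 7.2, -1.6]
gripper_width: -0.001
t 9.60 pos [0.612  0.0333 0.012 ] yaw 1.418 q [ 0.13  0.68 -0.39  1.83  0.38  0.7  -0.63] F [ 3.77  7.22 -1.55]
shift mm [  65.5 -112.8    0.8] turn [ 0.21 -0.19  0.84]
n 78 46 board st [-49.9 -77.4] angle 0.006 (short edge 0.003) peg in board [-10.1  -7.5] corner st x 70.3
TCP in board [ 83.5 202. ]
```

```bash
python3 -m jog '-0.001 0.001 0 0 0 0.3 0;-0.002 0.002 0 0 0 0.6 0'; python3 -m jog '-0.001 0.001 0 0 0 0 0;-0.002 0.002 0 0 0 0 0'; python3 - <<'E'
from h import *
go([.5105,.1152,.011],1.4028)
board2(-52,-76,.0)
E
```

```text
t: 9.85
eef_pos: [0.6141, 0.0317, 0.0122]
tool_rot: [0.0, 0.762, 0.647, 0.003]
contact_force: [5.8, 7.7, -0.4]
gripper_width: 0.003
t: 10.05
eef_pos: [0.6145, 0.0315, 0.0121]
tool_rot: [-0.001, 0.762, 0.648, 0.003]
contact_force: [-0.0, 13.9, 0.1]
gripper_width: 0.0
t 10.05 pos [0.6145 0.0315 0.0121] yaw 1.409 q [ 0.14  0.68 -0.39  1.83  0.38  0.7  -0.62] F [-0.05 13.9   0.13]
shift mm [  65.8 -116.2    1.2] turn [ 0.12 -0.34  0.35]
n 78 46 board st [-49.9 -77.4] angle -0.009 (short edge -0.012) peg in board [-10.   -7.7] corner st x 69.8
TCP in board [ 82.9 202. ]
```

Seated, with a 13.9 N push. I'll hold it.

```bash
python3 -m jog '0 0 0 0 0 0 0;0 0 0 0 0 0 0;0 0 0 0 0 0 0'; python3 -m jog '0 0 0 0 0 0 0;0 0 0 0 0 0 0;0 0 0 0 0 0 0'
```

```text
t: 10.4
eef_pos: [0.6145, 0.0315, 0.0121]
tool_rot: [-0.001, 0.762, 0.648, 0.003]
contact_force: [1.8, 11.4, 0.3]
gripper_width: 0.001
t: 10.7
eef_pos: [0.6145, 0.0315, 0.0121]
tool_rot: [-0.001, 0.762, 0.648, 0.003]
contact_force: [2.2, 11.3, -1.0]
gripper_width: -0.0
```

```bash
python3 -m jog '-0.0005 0.0004 0 0 0 0 0;-0.0007 0.0006 0 0 0 0 0;-0.0007 0.0006 0 0 0 0 0'; python3 -m jog '0 0 0 0 0 0 0;0 0 0 0 0 0 0;0 0 0 0 0 0 0;0 0 0 0 0 0 0;0 0 0 0 0 0 0';python3 - <<'E'
from h import *
board2(-52,-76,.0)
r=eyes.read_camera("scene"); cv2.imwrite("pics/s4.png",cv2.resize(r["image"][150:330,200:440,::-1],None,fx=3,fy=3,interpolation=cv2.INTER_CUBIC))
E
```

```text
t: 11.0
eef_pos: [0.6145, 0.0315, 0.012]
tool_rot: [-0.002, 0.762, 0.648, 0.003]
contact_force: [-0.3, 12.6, 1.4]
gripper_width: 0.001
t: 11.5
eef_pos: [0.6145, 0.0315, 0.0121]
tool_rot: [-0.002, 0.762, 0.648, 0.003]
contact_force: [0.7, 12.5, 1.2]
gripper_width: 0.001
n 78 46 board st [-49.9 -77.4] angle -0.009 (short edge -0.012) peg in board [-10.   -7.7] corner st x 69.8
TCP in board [ 82.9 202. ]
```

View pics/s4.png

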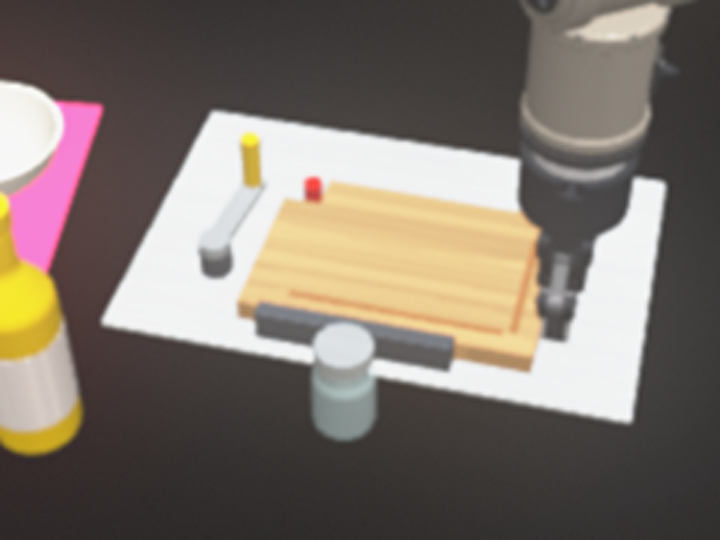

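The board lies along the rail with the peg in the notch, and it has been held for over 1.5 s at about 12–14 N. I'll release along tool +x, lift, and re-measure.

```bash
python3 -m jog '0.003 -0.001 0 0 0 0 0;0.010 -0.001 0 0 0 0 0;0.020 -0.001 0 0 0 0 0;0.022 -0.001 -0.04 0 0 0 0;0.022 -0.001 -0.085 0 0 0 0'; python3 -m jog '0 0 -0.02 0 0 0 0; -0.03 -0.03 -0.035 0 0 0 0; -0.06 -0.06 -0.035 0 0 0 0;-0.10 -0.08 -0.035 0 0 0 0;-0.145 -0.10 -0.035 0 0 0 0'; python3 - <<'E'
from h import *
a=.144; t=s2w(np.array([.020,-.140])+.07*np.array([-np.cos(a),np.sin(a)])-.032*np.array([np.sin(a),np.cos(a)]))
print(t); go([*t,.14],1.259)
E
```

```text
t: 12.1
eef_pos: [0.6145, 0.048, 0.0953]
tool_rot: [-0.001, 0.762, 0.647, -0.002]
contact_force: [1.6, 0.7, -0.3]
gripper_width: 0.001
t: 12.6
eef_pos: [0.4927, -0.0794, 0.1316]
tool_rot: [0.0, 0.762, 0.647, -0.0]
contact_force: [1.0, -1.5, 0.5]
gripper_width: -0.001
[ 0.47926559 -0.23514088]
t 12.60 pos [ 0.4927 -0.0794  0.1316] yaw 1.408 q [ 0.43  0.36 -0.47  2.04  0.22  0.79 -0.34] F [ 1.01 -1.51  0.5 ]
shift mm [-155.8   12.    -8.3] turn [0.01 0.04 8.55]
```

```bash
python3 -m jog '-0.045 0.004 -0.005 0 0 2 0;-0.09 0.008 -0.008 0 0 4 0; -0.135 0.011 -0.008 0 0 6 0; -0.156 0.012 -0.008 0 0 8.5 0; -0.156 0.012 -0.008 0 0 8.5 0'; python3 - <<'E'
from h import *
a=.144; t=s2w(np.array([.020,-.140])+.07*np.array([-np.cos(a),np.sin(a)])-.032*np.array([np.sin(a),np.cos(a)]))
go([*t,.048],1.259)
for n in ("wrist","scene"):
    r=eyes.read_camera(n); im=r["image"][:,:,::-1]
    cv2.imwrite(f"pics/{n}5.png",im if n=="wrist" else cv2.resize(im[130:330,200:440],None,fx=3,fy=3,interpolation=cv2.INTER_CUBIC))
E
```

```text
t: 13.1
eef_pos: [0.479, -0.2389, 0.1391]
tool_rot: [0.0, 0.811, 0.585, -0.001]
contact_force: [-0.9, 0.2, 0.4]
gripper_width: 0.004
t 13.10 pos [ 0.479  -0.2389  0.1391] yaw 1.250 q [ 0.65  0.39 -0.38  1.96  0.19  0.83 -0.15] F [-0.92  0.22  0.44]
shift mm [ 3.8 -0.8 91.1] turn [-0.04  0.11 -0.49]
```

View pics/scene5.png

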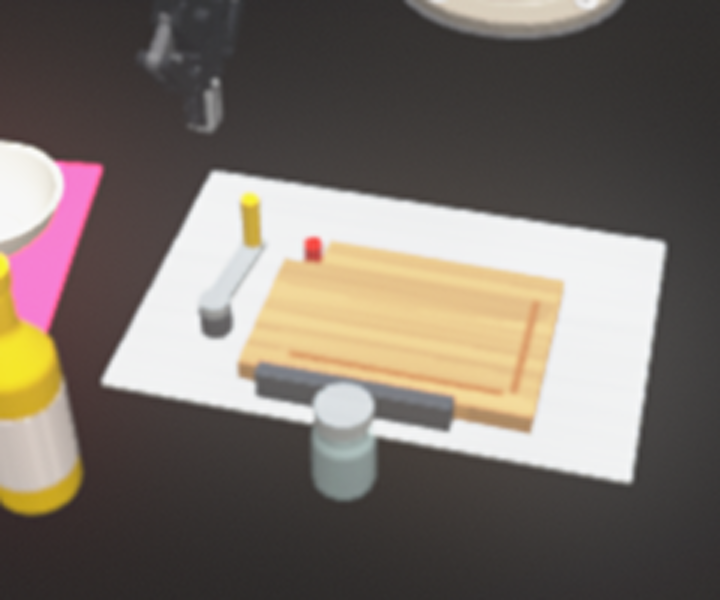

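View pics/wrist5.png

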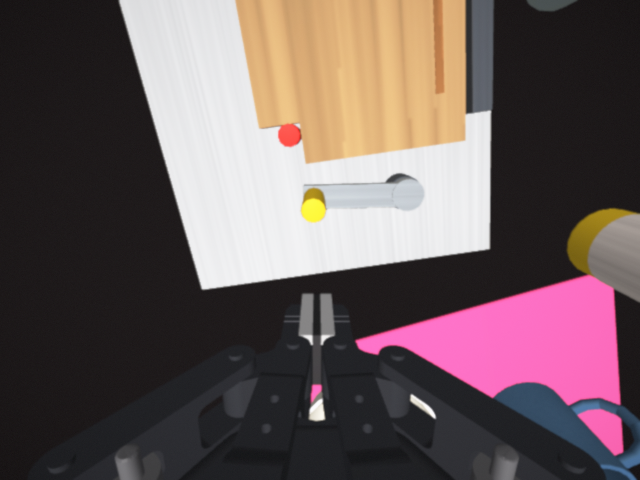

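The board is still home, and the fingers are lined up behind the post (post at u≈313, fingers at 317). I'll descend and compute the arc about the pivot.

```bash
python3 -m jog '0 0 0.04 0 0 0 0;0 0 0.075 0 0 0 0; 0 0 0.091 0 0 0 0;0.003 0 0.091 0 0 0 0'; cat >> h.py <<'E'
def arcp(step,n=5,alpha_c=None):
    o=status.get_obs(); M=rot(o["tool_rot"]); yaw=np.arctan2(M[1,0],M[0,0])
    T=np.c_[[np.cos(yaw),np.sin(yaw)],[np.sin(yaw),-np.cos(yaw)]]
    t=w2s(o["eef_pos"][:2])-[.020,-.140]; al=np.arctan2(t[1],-t[0])
    print("t %.2f"%o["t"],"TCP pos",o["eef_pos"].round(4),"rel pivot st mm",(t*1000).round(1),"r %.1f alpha %.3f"%(np.hypot(*t)*1000,al),"yaw-based alpha %.3f"%(SA+np.pi/2-yaw),"F",o["contact_force"].round(2))
    p=T.T@(s2w([.020,-.140])-o["eef_pos"][:2]); print("pivot in tool mm",(p*1000).round(1))
    for k in range(1,n+1):
        f=np.radians(step*k); d=p-r2(f)@p; print("%.4f %.4f rz %.2f"%(d[0],d[1],step*k))
E
python3 - <<'E'
from h import *
arcp(3)
E
```

```text
t: 13.6
eef_pos: [0.4798, -0.229, 0.046]
tool_rot: [-0.003, 0.808, 0.59, -0.001]
contact_force: [-0.5, -0.0, 1.0]
gripper_width: 0.001
t 13.60 TCP pos [ 0.4798 -0.229   0.046 ] rel pivot st mm [-74.4 -15.5] r 76.0 alpha -0.205 yaw-based alpha 0.141 F [-0.53 -0.04  0.99]
pivot in tool mm [25.8 71.5]
0.0038 -0.0013 rz 3.00
0.0076 -0.0023 rz 6.00
0.0115 -0.0032 rz 9.00
0.0154 -0.0038 rz 12.00
0.0194 -0.0042 rz 15.00
```

```bash
python3 -m jog '0.003 0 0 0 0 0 0;0.005 0.001 0 0 0 0 0'; python3 - <<'E'
from h import *
arcp(4)
E
```

```text
t: 13.8
eef_pos: [0.4851, -0.2262, 0.0496]
tool_rot: [0.001, 0.808, 0.589, 0.001]
contact_force: [0.5, 0.3, -0.3]
gripper_width: 0.001
t 13.80 TCP pos [ 0.4851 -0.2262  0.0496] rel pivot st mm [-69.6 -11.9] r 70.6 alpha -0.169 yaw-based alpha 0.142 F [ 0.52  0.26 -0.33]
pivot in tool mm [21.6 67.3]
0.0047 -0.0013 rz 4.00
0.0096 -0.0024 rz 8.00
0.0145 -0.0030 rz 12.00
0.0194 -0.0034 rz 16.00
0.0243 -0.0033 rz 20.00
```

```bash
python3 -m jog '0.0055 -0.0015 0 0 0 4 0;0.0105 -0.0026 0 0 0 8 0;0.0155 -0.0034 0 0 0 12 0;0.0205 -0.004 0 0 0 16 0;0.0255 -0.004 0 0 0 20 0'; python3 - <<'E'
from h import *
arcp(4)
E
```

```text
t: 14.3
eef_pos: [0.4889, -0.2018, 0.0498]
tool_rot: [0.001, 0.899, 0.438, 0.001]
contact_force: [-0.2, -0.7, 0.3]
gripper_width: -0.0
t 14.30 TCP pos [ 0.4889 -0.2018  0.0498] rel pivot st mm [-70.   12.9] r 71.2 alpha 0.182 yaw-based alpha 0.496 F [-0.17 -0.75  0.3 ]
pivot in tool mm [22.  67.7]
0.0048 -0.0014 rz 4.00
0.0096 -0.0024 rz 8.00
0.0146 -0.0031 rz 12.00
0.0195 -0.0034 rz 16.00
0.0245 -0.0034 rz 20.00
```

```bash
python3 -m jog '0.005 -0.0014 0 0 0 4 0;0.010 -0.0024 0 0 0 8 0;0.015 -0.0031 0 0 0 12 0;0.020 -0.0034 0 0 0 16 0;0.025 -0.0034 0 0 0 20 0'; python3 - <<'E'
from h import *
arcp(4)
r=eyes.read_camera("wrist"); cv2.imwrite("pics/w6.png",r["image"][:,:,::-1])
E
```

```text
t: 14.8
eef_pos: [0.5015, -0.1798, 0.0498]
tool_rot: [0.001, 0.961, 0.275, 0.001]
contact_force: [-0.2, -0.6, -0.0]
gripper_width: 0.0
t 14.80 TCP pos [ 0.5015 -0.1798  0.0498] rel pivot st mm [-61.2  36.7] r 71.3 alpha 0.540 yaw-based alpha 0.845 F [-0.24 -0.55 -0.03]
pivot in tool mm [21.4 68.1]
0.0048 -0.0013 rz 4.00
0.0097 -0.0023 rz 8.00
0.0146 -0.0030 rz 12.00
0.0196 -0.0033 rz 16.00
0.0246 -0.0032 rz 20.00
```

View pics/w6.png

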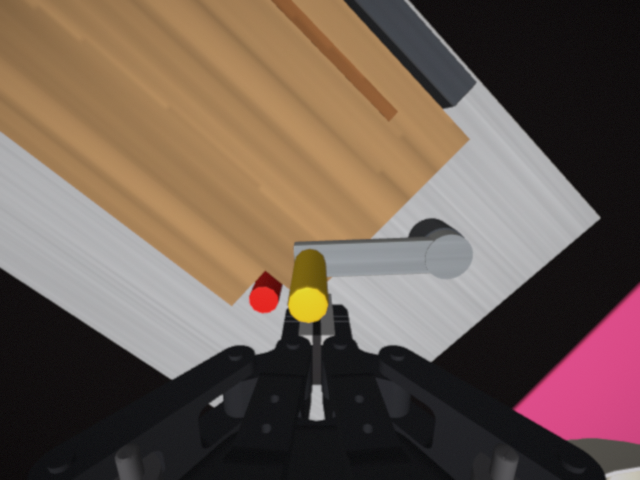

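The post (308,300) is against the fingertips and the bar has swung onto the board's corner. Continuing.

```bash
python3 -m jog '0.005 -0.0014 0 0 0 4 0;0.010 -0.0024 0 0 0 8 0;0.015 -0.0031 0 0 0 12 0;0.020 -0.0034 0 0 0 16 0;0.025 -0.0034 0 0 0 20 0'; python3 - <<'E'
from h import *
arcp(4)
E
```

```text
t: 15.35
eef_pos: [0.5205, -0.1637, 0.0495]
tool_rot: [0.0, 0.994, 0.105, 0.001]
contact_force: [-0.7, 0.1, 0.5]
gripper_width: 0.001
t 15.35 TCP pos [ 0.5205 -0.1637  0.0495] rel pivot st mm [-45.1  55.7] r 71.7 alpha 0.890 yaw-based alpha 1.193 F [-0.68  0.12  0.5 ]
pivot in tool mm [21.4 68.5]
0.0048 -0.0013 rz 4.00
0.0097 -0.0023 rz 8.00
0.0147 -0.0029 rz 12.00
0.0197 -0.0032 rz 16.00
0.0247 -0.0032 rz 20.00
```

```bash
python3 -m jog '0.005 -0.0014 0 0 0 4 0;0.010 -0.0024 0 0 0 8 0;0.015 -0.0031 0 0 0 12 0;0.019 -0.0034 0 0 0 15.5 0'; python3 - <<'E'
from h import *
arcp(1)
r=eyes.read_camera("wrist"); cv2.imwrite("pics/w7.png",r["image"][:,:,::-1])
E
```

```text
t: 15.75
eef_pos: [0.5384, -0.1562, 0.0494]
tool_rot: [-0.0, 1.0, -0.03, 0.001]
contact_force: [-1.6, -0.2, -0.3]
gripper_width: 0.003
t 15.75 TCP pos [ 0.5384 -0.1562  0.0494] rel pivot st mm [-28.7  66.1] r 72.1 alpha 1.161 yaw-based alpha 1.463 F [-1.56 -0.17 -0.27]
pivot in tool mm [21.4 68.9]
0.0012 -0.0004 rz 1.00
0.0024 -0.0007 rz 2.00
0.0036 -0.0010 rz 3.00
0.0049 -0.0013 rz 4.00
0.0061 -0.0016 rz 5.00
```

View pics/w7.png

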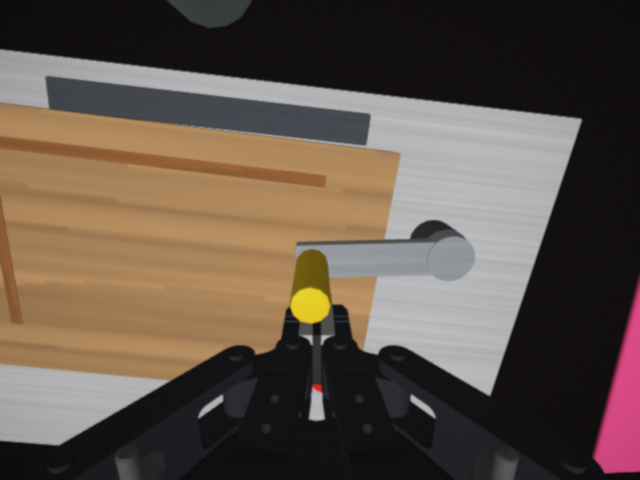

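```bash
python3 -m jog '0.0025 -0.0007 0 0 0 2 0;0.005 -0.0013 0 0 0 4 0;0.0075 -0.0018 0 0 0 6 0;0.009 -0.002 0 0 0 7 0'; python3 - <<'E'
from h import *
arcp(1)
E
```

```text
t: 16.2
eef_pos: [0.5471, -0.155, 0.0485]
tool_rot: [-0.0, 0.996, -0.091, 0.0]
contact_force: [-1.0, 0.5, 0.3]
gripper_width: 0.001
t 16.20 TCP pos [ 0.5471 -0.155   0.0485] rel pivot st mm [-20.4  68.8] r 71.7 alpha 1.282 yaw-based alpha 1.586 F [-1.    0.54  0.29]
pivot in tool mm [21.4 68.5]
0.0012 -0.0004 rz 1.00
0.0024 -0.0007 rz 2.00
0.0036 -0.0010 rz 3.00
0.0048 -0.0013 rz 4.00
0.0060 -0.0016 rz 5.00
```

Now I'll back off along tool -x, lift, and check.

```bash
python3 -m jog '-0.008 0 0 0 0 0 0;-0.02 0 0 0 0 0 0;-0.025 0 -0.03 0 0 0 0;-0.03 0 -0.075 0 0 0 0;-0.04 0 -0.12 0 0 0 0'; python3 -m jog '-0.03 -0.03 -0.02 0 0 0 0;-0.05 -0.07 -0.04 0 0 0 0;-0.05 -0.115 -0.05 0 0 0 0;-0.05 -0.16 -0.05 0 0 0 0;-0.05 -0.16 -0.05 0 0 0 0'; python3 - <<'E'
from h import *
go([.5,.1,.2],0)
for n in ("top","wrist","scene"):
    r=eyes.read_camera(n); im=r["image"][:,:,::-1]
    a={"top":(150,360,190,440),"scene":(130,330,200,440),"wrist":(0,480,0,640)}[n]
    c=im[a[0]:a[1],a[2]:a[3]]; cv2.imwrite(f"pics/{n}8.png",c if n=="wrist" else cv2.resize(c,None,fx=3,fy=3,interpolation=cv2.INTER_CUBIC))
board2(-51,-77,0)
E
```

```text
t: 16.7
eef_pos: [0.5057, -0.1477, 0.169]
tool_rot: [-0.0, 0.996, -0.09, -0.001]
contact_force: [0.8, -0.4, 0.1]
gripper_width: -0.001
t: 17.2
eef_pos: [0.4868, 0.0251, 0.2189]
tool_rot: [-0.001, 0.996, -0.086, 0.001]
contact_force: [0.6, -0.5, -0.2]
gripper_width: -0.001
t 17.20 pos [0.4868 0.0251 0.2189] yaw -0.172 q [-0.12  0.18 -0.07  2.    0.01  0.95 -1.93] F [ 0.58 -0.45 -0.15]
shift mm [  0.1 -76.   19.1] turn [-0.16 -0.1  -9.83]
n 78 43 board st [-50. -77.] angle -0.008 (short edge -0.014) peg in board [-9.9 -8.1] corner st x 69.8
TCP in board [-40.7 164.9]
```

View pics/top8.png

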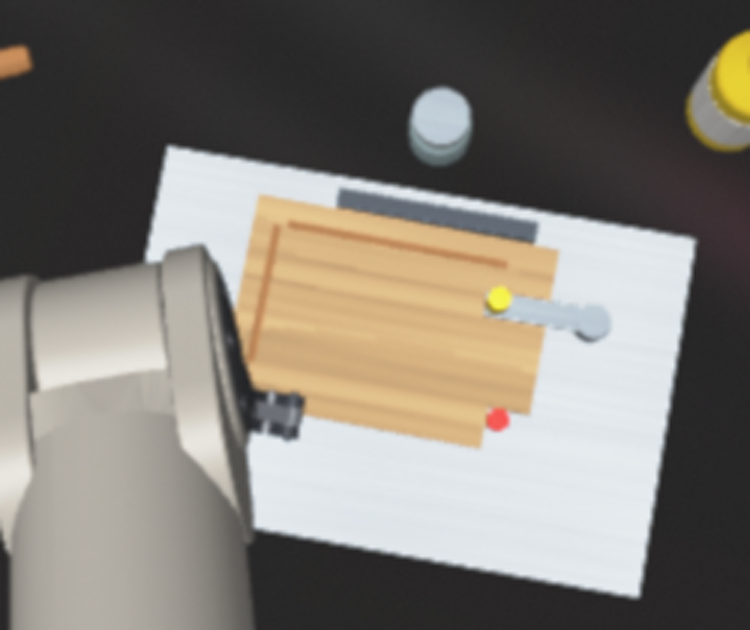

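View pics/scene8.png

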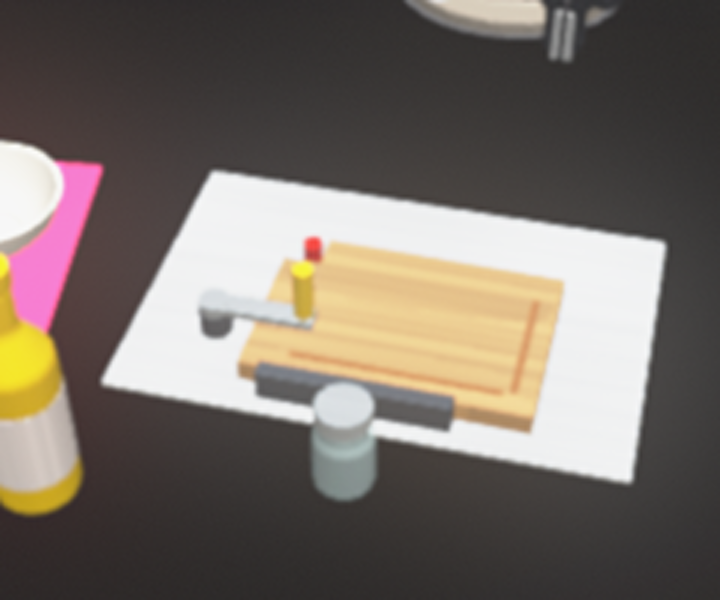

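```bash
python3 - <<'E'
from h import *
r=eyes.read_camera("top"); m=masks(r["image"])
for a,c in cen(m["yel"]):
    p=w2s(cast(r,c,.08)[0,:2])-[.020,-.140]
    if np.hypot(*p)<.1: print(a,c,(p*1000).round(1),"r %.1f"%(1000*np.hypot(*p)),"alpha %.3f"%np.arctan2(p[1],-p[0]))
E
```

```text
43 [355.9 249.3] [-1.6 70.6] r 70.7 alpha 1.548
```

```bash
python3 -m jog '0 0 0 0 0 0 0;0 0 0 0 0 0 0;0 0 0 0 0 0 0'; python3 -c "
from station import workorder; print(workorder.hand_in())"
```

```text
t: 17.75
eef_pos: [0.487, 0.018, 0.2182]
tool_rot: [0.0, 0.996, -0.091, -0.0]
contact_force: [0.1, -0.3, 0.5]
gripper_width: -0.001
the job is handed in; nothing more can be done
None
```

I finished the job and handed it in at about 17.8 s; the hand-in gives no verdict, so the results below are my own measurements.

- **Onto the peg:** I pushed the board along the plate with the fingers shut until the notch bore on the peg. It was still 0.30 rad askew, with the peg at (-9.1, -7.8) mm in the board's frame and a push of about 6.7 N.
- **Swing and hold:** I moved the push to board x ≈ 85 mm and followed an arc about the peg until the board lay flush on the rail. I held it pressed for about 1.5 s. The push read 11.4–13.9 N, dipping just under 12 N for part of the hold, and no reading during the pushing came near 20 N. Rail and peg forces can't be measured separately. From the push I worked out at least 7 N on the rail and about 12 N on the peg.
- **Cleat:** I swung it by the post, backed off and lifted clear.

Last camera checks:

| Check | Measured | Allowed |
|---|---|---|
| Board x in station frame | -50.0 mm | -55.5 to -47 mm |
| Board y in station frame | -77.0 mm | -80.5 to -73.5 mm |
| Board angle | -0.008 rad (long edge), -0.014 rad (short edge) | below 0.03 rad |
| Cleat angle | about 1.55 rad | above 1.4 rad |

The two edge fits of the board angle differ by 0.006 rad. The arm stands clear with about 0 N on the tool. The salt jar, soap and spoon handle show no visible shift in the final pictures. The mug was outside those pictures and the bowl only partly in view, but the arm did not go near either.

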